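# Raise the earring stand to its fourth notch

## Robot

A 7-joint arm with a two-finger parallel gripper is mounted at the origin on the work surface. World frame = base frame: x ahead of the robot, y to its left, z up, the work surface at z = 0. Lengths are in mm, angles in rad, forces in N, time in s.
With the tool pointing down it reaches from about 400 to 875 mm from the base axis. Payload 4.4 kg.
Tool frame: the origin (TCP) lies at the very end of the fingers, on their centre line; the grasp point (between the pads) lies 19 mm behind it; y points along the fingers, x is the direction in which the jaws open and shut, and the axes are right-handed (so a half turn about y gives the same grasp; the last joint's range is limited). The gripper opens to 85 mm and grips with 20 to 120 N. Pads are 22 mm wide; open, the fingers measure 114 mm over their backs; the gripper's body (76 mm by 85 mm) begins 54 mm behind the grasp point. The pads swing forward as they close: fully open they stand 13 mm farther back than shut.
Start: joints at [-1.181, 0.628, 0.038, 1.517, -0.027, 0.996, -0.02], TCP at [286.097, 583.666, 231.313] pointing down, gripper open.
Joint ranges: [-3.06, 3.06], [-0.37, 2.12], [-1.25, 1.32], [0.18, 2.47], [-1.1, 4.24], [0.23, 1.98], [-2.94, 2.94]. Speed limits (rad/s): [2.57, 2.57, 3.14, 3.14, 3.14, 3.14, 3.14].

## Interface

Orientations are given as [roll, pitch, yaw] about the fixed x, y, z axes, in that order (R = Rz(yaw) Ry(pitch) Rx(roll)).
In Python, from cell import readout, eyes, finish_job gives the robot as it stands. The module is installed in compiled form; this text tells all that it offers.
- The arm moves only by the tool apply_moves, never from a script. Its argument "commands" is a list that holds one entry, the list of rows, each a list of 6 numbers: the shift along the tool's x, y, z in units of 0.04 m (1.0 is 0.04 m), then the turn, a rotation vector about the tool's x, y, z in units of 5 degrees (1.0 is 5 degrees). A call has 1 to 8 rows; each row shifts and turns the pose as measured when the row begins, along the tool's axes as they then stand; what a row does not reach is not made up. A row lasts 1/12 s, in which the tool goes at most 41.7 mm and 7.16 degrees, less where a joint would pass 70% of its speed; a pose out of reach is approached as far as the arm can. A call with a number of a shift or a turn outside -1 to 1 is refused whole. A call with a gripper value outside its range is refused whole. "claw" is the finger opening in mm, from 0 to 85.4, set as the call begins (left out, the last holds). The fingers move at their own pace and stop on an object; the grip force is fixed at half the most. Time passes only in rows, so rows that do not move let the fingers close. It gives the time, the measured TCP pose, the force and the opening at its end, in the units of the state.
- readout.read_state(): the state, without advancing time (a new reading comes with each control period).
- eyes.get_image(name): name is "scene" or "top"; returns a dict with "image" (480x640x3 uint8, red, green, blue), "mtx" (3x3 intrinsics, pixels), "rvec" (rotation vector, rad) and "tvec" (3), from world to camera coordinates, as OpenCV has them. Camera axes: x right, y down, z forward; pixel columns grow to the right and rows downward; lengths in mm; the calibration is good to about 2 mm. A picture is of the moment at which its call begins. There is no depth.
- finish_job(): hands the job in, once; it reports no verdict.
The state is a dict: "clock": time; "qpos": joint angles; "qd": joint speeds; "tau": joint torques, N m; "eef_pos": TCP position; "tool_rot": TCP orientation; "force": force on the tool from outside, world axes, zero at the start; "torque": the same for the moment, N m; "width": finger opening in mm.
Only numpy, scipy, OpenCV 4.12 (cv2) and the standard library are available. Lean on these libraries where they do the work, as an engineer would, in place of code of your own. Each camera call takes 0.05 s, during which the arm holds its last target. There are 200 camera calls.

## Task

Take the wooden grip on top of the earring stand, the one with the straight bar and little hooks, and pull its column straight up until the pawl has clicked into the fourth notch, so that long earrings will hang clear of the table; stop before the fifth click and let go. The column may already stand a notch or two up, so count from the bottom (notches are 25 mm apart). Leave the other stand, the one with the round dish, as it is, and do not knock over the drinking glass.

Things in the scene. Friction and masses are not known exactly. Their poses are not given: they have to be found in the camera images.
- barstand_column (a joint): how far the earring stand's toothed column is raised, in m: 0 fully down; tooth n passes the brass pawl, which clicks in under it, at n x 0.025 + 0.004 (fourth click 0.104, fifth 0.129; end stop 0.142). Starts anywhere from 0 to 0.060. Sliding friction holds it wherever it is left; lifting takes about 10 N. Pushed down, it goes no lower than n x 0.025 for the last click n.
- barstand_grip (a point): in the wooden grip block (22 mm thick along x, 36 wide along y, 50 high) on top of the column, on its axis, 22 mm below the block's top, 188 mm above the table at joint 0; rises with it. z up; turns with the stand. Free to pinch from above across x. 15 mm below this point begins a steel bar with hooks, 190 mm along y, 10 thick. Stand screwed down: base 110 x 100 mm, channel 140 high.
- dishstand_grip (a point): the same point on the other stand, which is alike in everything but its head: a round aluminium dish, 120 mm across, under the grip block instead of the bar. It is not to be raised.
- tumbler: empty drinking glass, 68 mm across at the rim, 135 mm high, standing upright near the two stands; origin at the centre of its underside, z up.

How it is judged:
By the outcome, as a careful person would: the job done as asked, in the order asked, and still so for the second after the job is handed in, with the robot touching nothing.
It also fails if it takes over 38 s, if anything falls off the work surface, if the arm or the gripper's body presses on something with over 40 N, if the wrist force passes 120 N, or if a joint passes its speed limit or range.

## Working session

There is one attempt and no reset: what is moved stays moved. The work goes in short steps, Python scripts to look and compute and a tool call to move; the robot and the scene stay as the last step left them, time stands still between calls to the robot, and variables do not carry over. Pictures are saved under pics/ and viewed, about 8 in all and at most 12, crops included, and the job is handed in when it is done.

Besides the shell and the picture viewer there is one more tool, called after ">>>" as name([rows], argument=value, ...), one row to a line, values as JSON. apply_moves: Moves the arm, as the interface text tells. Shifts and turns lie within -1 to 1; 1 stands for 0.04 m of shift or 5 degrees of turn. Its arguments: {"type":"object","properties":{"commands":{"type":"array"},"claw":{"type":"number"}},"required":["commands"]}

```bash
mkdir -p pics; python3 - <<'E'
from cell import readout, eyes
import cv2,pickle
d={}
for n in ("scene","top"):
    r=eyes.get_image(n); d[n]=r
    cv2.imwrite(f"pics/{n}0.png",r["image"][:,:,::-1])
    print(n,r["mtx"],r["rvec"],r["tvec"])
pickle.dump(d,open("v0.pkl","wb"))
print(readout.read_state())
E
```

```text
scene [[453.52511319   0.         321.99177699]
 [  0.         453.52511319 229.31397777]
 [  0.           0.           1.        ]] [ 1.49994687  1.78177076 -0.99027996] [  96.21622134 -148.07446961 1257.18133244]
top [[433.18775454   0.         312.56095901]
 [  0.         433.18775454 232.44822652]
 [  0.           0.           1.        ]] [ 2.22718581 -2.16663136  0.0319415 ] [-14.5896445  516.65278943 823.60158406]
{'clock': 0.1, 'qpos': array([-1.18078208,  0.62925742,  0.03845605,  1.51825003, -0.02701744,
        0.99630503, -0.01998603]), 'qd': array([ 2.44431262e-04, -1.65848038e-03,  3.65794868e-04, -5.28108151e-04,
       -9.31872663e-05,  2.24142477e-03,  3.21638148e-04]), 'tau': array([ 2.28609686e-03, -5.64539516e+01,  1.23017907e+00, -1.93974924e+01,
        1.12262549e-02,  5.41305053e-03,  6.59407121e-06]), 'eef_pos': array([285.85614892, 583.15376278, 230.48454316]), 'tool_rot': array([-1.57080532,  0.0017017 ,  1.11497782]), 'force': array([-0.69918235, -0.01310152, -0.23174079]), 'torque': array([-0.01319826,  0.03290387,  0.02877283]), 'width': 85.29066769186123}
```

View pics/scene0.png

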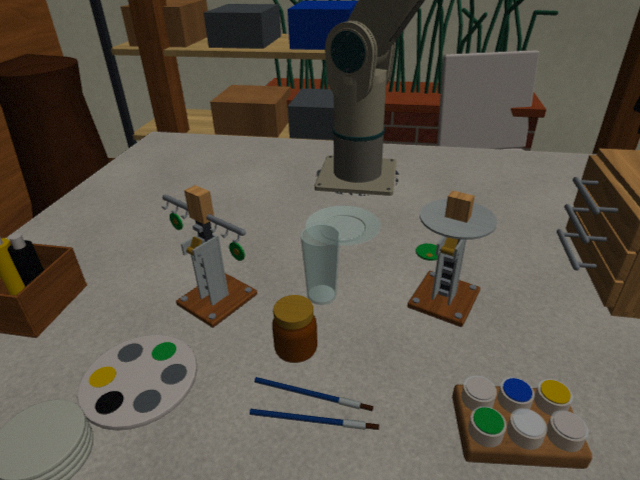

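View pics/top0.png

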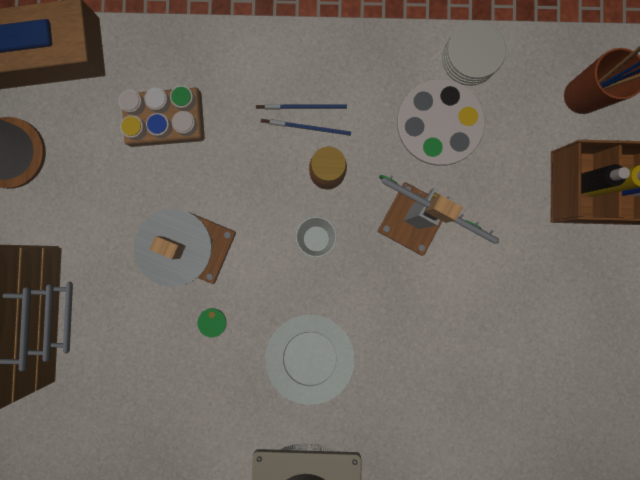

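The scene view shows the bar stand's grip at about (199,205), the dish stand's at about (459,206) and the glass at (321,265). In the top view the bar stand's grip is at about (447,208) and the glass at (316,237). Next I crop the bar stand in both views, enlarged.

```bash
python3 - <<'E'
import cv2,pickle,numpy as np
d=pickle.load(open("v0.pkl","rb"))
s=d["scene"]["image"][170:330,150:270,::-1]; t=d["top"]["image"][165:265,370:510,::-1]
a=cv2.resize(s,(420,560),interpolation=cv2.INTER_CUBIC)   # x3.5
b=cv2.resize(t,(378,270),interpolation=cv2.INTER_CUBIC)  # 2.7
c=cv2.resize(d["top"]["image"][185:235,415:485,::-1],(378,270),interpolation=cv2.INTER_CUBIC) #5.4
o=np.zeros((560,798,3),np.uint8); o[:,:420]=a; o[:270,420:]=b; o[280:550,420:]=c
cv2.imwrite("pics/crop0.png",np.clip(o*1.5,0,255).astype(np.uint8))
for n,roi in (("scene",(170,230,150,230)),("top",(190,230,425,475))):
    im=d[n]["image"]; h=cv2.cvtColor(im,cv2.COLOR_RGB2HSV)
    m=cv2.inRange(h,(8,90,110),(22,255,255)); z=np.zeros_like(m); z[roi[0]:roi[1],roi[2]:roi[3]]=m[roi[0]:roi[1],roi[2]:roi[3]]
    cs,_=cv2.findContours(z,cv2.RETR_EXTERNAL,cv2.CHAIN_APPROX_NONE)
    c=max(cs,key=cv2.contourArea); print(n,cv2.contourArea(c),cv2.boundingRect(c),cv2.approxPolyDP(cv2.convexHull(c),1.5,True)[:,0].tolist())
E
```

```text
scene 127.0 (184, 185, 26, 12) [[184, 190], [195, 185], [209, 191], [199, 196]]
top 348.0 (434, 195, 29, 25) [[440, 195], [462, 207], [455, 219], [434, 208]]
```

View pics/crop0.png

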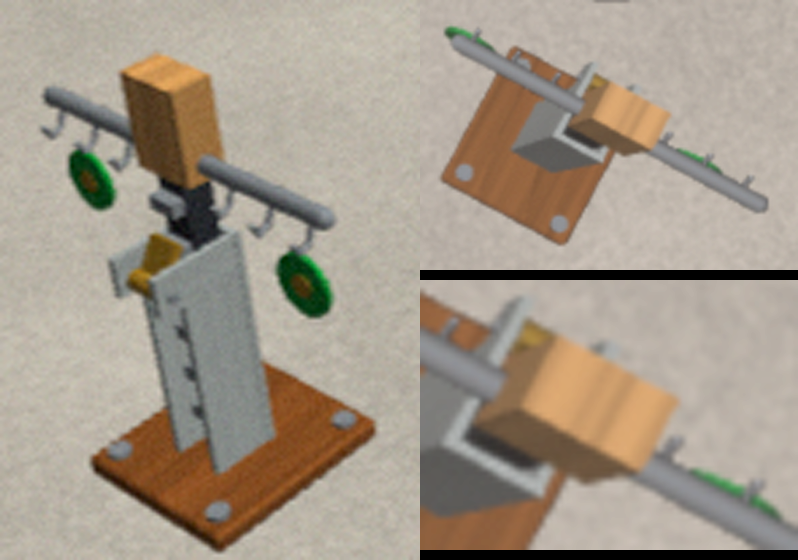

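The top face of the grip block is clear in both views. Its corners match up as A(440,195)/(199,196), B(462,207)/(184,190), C(455,219)/(195,185) and D(434,208)/(209,191). I triangulate these, then the bar ends and the glass.

```bash
cat > h.py <<'E'
import cv2,numpy as np
from scipy.spatial.transform import Rotation as R
def P(v): return v["mtx"]@np.c_[cv2.Rodrigues(np.asarray(v["rvec"],float))[0],np.ravel(v["tvec"])]
def tri(d,s,t):
    X=cv2.triangulatePoints(P(d["scene"]),P(d["top"]),np.float64(s).reshape(-1,2).T,np.float64(t).reshape(-1,2).T)
    return (X[:3]/X[3]).T
def proj(v,X): return cv2.projectPoints(np.float64(X).reshape(-1,1,3),np.float64(v["rvec"]),np.float64(v["tvec"]),v["mtx"],None)[0][:,0]
def plane(v,uv,z):
    M=np.delete(P(v),2,1); M[:,2]+=P(v)[:,2]*z
    q=np.linalg.solve(M,[*uv,1]); return q[:2]/q[2]
E
python3 - <<'E'
from h import *; import pickle
d=pickle.load(open("v0.pkl","rb"))
s=[(199,196),(184,190),(195,185),(209,191)]; t=[(440,195.5),(462.5,207),(455.5,219.7),(434,208.5)]
X=tri(d,s,t); print(X.round(1)); c=X.mean(0)
print("c",c, "reproj",proj(d["scene"],c),np.mean(s,0),proj(d["top"],c),np.mean(t,0))
for a,b in((0,1),(3,2),(0,3),(1,2)):
    e=X[a]-X[b]; print(np.linalg.norm(e[:2]),np.degrees(np.arctan2(e[1],e[0])))
# bar ends: crop scene (330,217),(48,97) /3.5 ; top (458,45),(763,205)
z=lambda q:(150+q[0]/3.5,170+q[1]/3.5); w=lambda q:(370+(q[0]-420)/2.7,165+q[1]/2.7)
B=tri(d,[z((330,217)),z((48,97))],[w((458,45)),w((763,205))]); print("bar",B); e=B[0]-B[1]; print(np.linalg.norm(e),np.degrees(np.arctan2(e[1],e[0])))
# base corners on table (top z~12)
print("base",[plane(d["top"],w(q),12).round(1) for q in((515,47),(610,105),(565,243),(443,180))])
print("glass bottom/rim",plane(d["top"],(316.5,238),2),plane(d["top"],(316,237),135))
print("dish grip ~", plane(d["top"],(167,246),200))
# plane z of top at various
for zz in (210,225,240,255,270): print(zz,plane(d["top"],np.mean(t,0),zz),proj(d["scene"],[*plane(d["top"],np.mean(t,0),zz),zz]))
E
```

```text
[[ 566.  -182.3  226.8]
 [ 550.4 -214.4  226.6]
 [ 531.9 -204.3  226.8]
 [ 547.2 -174.   226.3]]
c [ 548.86866941 -193.73917509  226.61754028] reproj [[196.41891515 190.38747025]] [196.75 190.5 ] [[447.65299554 207.77839306]] [448.    207.675]
35.67461543347336 64.04070665477282
33.941071167376386 63.19834210609353
20.556004843267274 -23.760822984613434
21.061235345891017 -28.54093938966175
bar [[ 590.26004408 -107.58687665  183.96415498]
 [ 504.74756182 -281.91014003  182.55274156]]
194.17254405527308 63.870215544442445
base [array([ 618. , -175.9]), array([ 578.3, -244.1]), array([ 479.5, -213.9]), array([ 521.7, -126.7])]
glass bottom/rim [506.59291511  -8.20925247] [504.73978564  -7.44899083]
dish grip ~ [483.41446641 213.68191981]
210 [ 550.76446605 -199.22768617] [[194.44486143 199.97921891]]
225 [ 549.198325   -194.71561138] [[195.92314815 191.35449305]]
240 [ 547.63218395 -190.20353658] [[197.43303386 182.54541015]]
255 [ 546.0660429  -185.69146179] [[198.97554265 173.54599529]]
270 [ 544.49990186 -181.179387  ] [[200.55174338 164.35001254]]
```

The block's top face comes out at z≈226.6, so the column stands at about 16.6 mm; the bar height gives about 15 mm, which agrees. The grip axis is at (549,-194), with the bar direction at 63.8°. That puts the jaw axis at -26.2°, a tool yaw of about -0.457. I need a lift of about 100 mm to reach 116.5 mm. First the arm goes up, then around.

>>> apply_moves([
  [[0,-1,0,0,0,0],[0,-1,0,0,0,0],[0,-1,0,0,0,0],[0,-0.5,0,0,0,0],[0,0,-1,0,0.8,0],[0,0,-1,0,0.8,0],[0,0,-1,0,0.8,0],[0,0,-1,0,0.8,0]],
], claw=85)

```text
clock: 0.77
eef_pos: [411.6, 504.5, 371.4]
tool_rot: [-1.564, 0.012, 0.85]
force: [-0.5, -0.2, 0.2]
width: 84.9
```

>>> apply_moves([
  [[0,0,-1,0,0.8,0],[0,0,-1,0,0.8,0],[0,0,-1,0,0.8,0],[0,0,-1,0,0.8,0],[0,0,-1,0,0.8,0],[0,0,-1,0,0.8,0],[0,0,-1,0,0.8,0],[0,0,-1,0,0.8,0]],
])

```text
clock: 1.43
eef_pos: [596.0, 232.7, 365.0]
tool_rot: [-1.574, 0.019, 0.265]
force: [0.3, -0.6, -0.9]
width: 85.4
```

```bash
cat > go.py <<'E'
import sys
from h import *; from cell import readout
def err(t,yaw):
    s=readout.read_state(); M=R.from_euler("xyz",s["tool_rot"]); T=R.from_euler("xyz",[-np.pi/2,0,yaw])
    print("pos",s["eef_pos"].round(1),"shift units",(M.inv().apply(np.array(t)-s["eef_pos"])/40).round(2),"turn units",(np.degrees((M.inv()*T).as_rotvec())/5).round(2),"F",s["force"].round(1),"w",round(s["width"],1),"t",s["clock"])
if __name__=="__main__": a=list(map(float,sys.argv[1:])); err(a[:3],a[3])
E
python3 go.py 549 -194 350 -0.457
```

```text
pos [596.  232.7 365. ] shift units [-3.92  0.48 -9.99] turn units [ 0.11  8.28 -0.2 ] F [ 0.3 -0.6 -0.9] w 85.4 t 1.4333
```

>>> apply_moves([
  [[0,0,-1,0,0.8,0],[0,0,-1,0,0.8,0],[0,0,-1,0,0.8,0],[0,0,-1,0,0.8,0],[0,0,-1,0,0.8,0],[0,0,-1,0,0.8,0],[0,0,-1,0,0.8,0],[0,0,-1,0,0.8,0]],
])

```text
clock: 2.1
eef_pos: [599.1, -95.9, 362.5]
tool_rot: [-1.588, 0.019, -0.322]
force: [0.1, -0.5, 0.6]
width: 84.9
```

```bash
python3 go.py 549 -194 300 -0.457
```

```text
pos [599.1 -95.9 362.5] shift units [-0.38  1.62 -2.7 ] turn units [ 0.21  1.55 -0.2 ] F [ 0.1 -0.5  0.6] w 84.9 t 2.1
```

>>> apply_moves([
  [[-0.1,0,-0.8,0.1,0.5,-0.1],[-0.1,0,-0.8,0.1,0.5,-0.1],[-0.1,0,-0.8,0,0.5,0],[-0.1,0.5,-0.3,0,0,0],[0,0.5,0,0,0,0],[0,0.2,0,0,0,0],[0,0,0,0,0,0]],
], claw=60)

```text
clock: 2.68
eef_pos: [534.2, -209.5, 313.6]
tool_rot: [-1.579, -0.001, -0.485]
force: [0.1, 0.4, 0.4]
width: 60.0
```

```bash
python3 go.py 549 -194 300 -0.457; python3 - <<'E'
from h import *; from cell import eyes; import pickle
d={n:eyes.get_image(n) for n in("scene","top")}; pickle.dump(d,open("v1.pkl","wb"))
a=cv2.resize(d["scene"]["image"][60:300,120:300,::-1],(420,560)); b=cv2.resize(d["top"]["image"][140:280,370:500,::-1],(370,398))
o=np.zeros((560,795,3),np.uint8); o[:,:420]=a; o[:398,425:]=b
cv2.imwrite("pics/c1.png",np.clip(o*1.4,0,255).astype(np.uint8))
E
```

```text
pos [ 534.2 -209.5  313.6] shift units [0.15 0.34 0.52] turn units [ 0.09 -0.32  0.01] F [0.1 0.4 0.4] w 60.0 t 2.6833
```

View pics/c1.png

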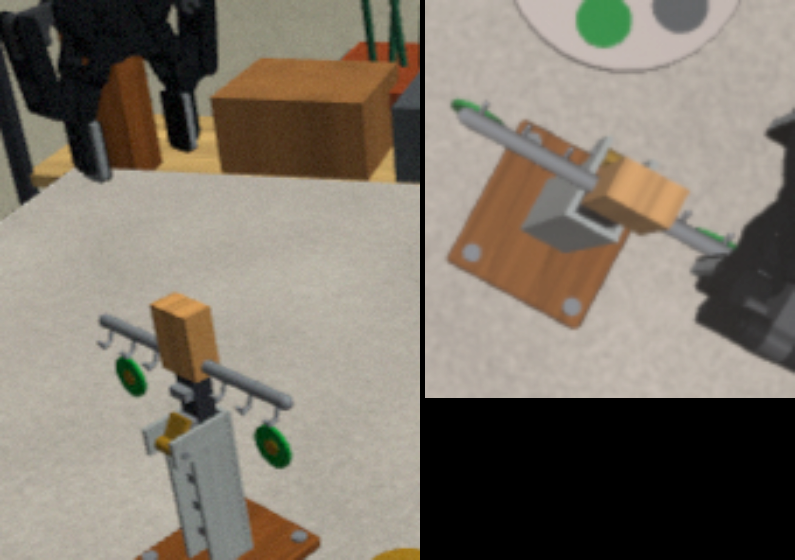

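The gripper is above and to the side of the block, with its fingertips at about (161,135) and (199,123) in the scene view. I check this against the measured TCP and correct.

```bash
python3 - <<'E'
from h import *; import pickle
d=pickle.load(open("v1.pkl","rb"))
M=R.from_euler("xyz",[-1.579,-.001,-.485]); t=np.array([534.2,-209.5,313.6])
tips=[t+M.apply([s*35,-6,0]) for s in(-1,1)]
print(proj(d["scene"],[t]+tips),proj(d["top"],[t]+tips))
E
python3 go.py 549 -194 300 -0.457
```

```text
[[180.82097166 133.67610182]
 [198.75953843 123.27035617]
 [160.12176765 136.8785329 ]] [[481.96808305 213.27730937]
 [469.89866144 238.1207482 ]
 [497.70277935 187.6723659 ]]
pos [ 535.6 -209.1  315.1] shift units [0.12 0.37 0.49] turn units [ 0.09 -0.3   0.04] F [0.3 0.2 0.2] w 59.8 t 2.7833
```

>>> apply_moves([
  [[0.15,0.3,0.5,0.1,-0.3,0],[0,0,0,0,0,0],[0,0,0,0,0,0],[0,0,0,0,0,0]],
])

```text
clock: 3.12
eef_pos: [555.8, -189.5, 304.3]
tool_rot: [-1.566, -0.008, -0.447]
force: [-0.6, 0.4, 0.1]
width: 60.2
```

```bash
python3 go.py 549 -194 300 -0.457
```

```text
pos [ 555.8 -189.5  304.3] shift units [-0.1   0.11 -0.17] turn units [-0.05  0.12  0.09] F [-0.6  0.4  0.1] w 60.2 t 3.1167
```

>>> apply_moves([
  [[-0.08,0,-0.13,0,0.1,0.1],[0,0,0,0,0,0],[0,0,0,0,0,0]],
])

```text
clock: 3.37
eef_pos: [551.3, -192.0, 305.0]
tool_rot: [-1.566, 0.0, -0.454]
force: [0.5, 0.1, -0.7]
width: 60.0
```

```bash
python3 go.py 549 -194 191 -0.457
```

```text
pos [ 551.3 -192.   305. ] shift units [-0.03  2.85 -0.09] turn units [-0.06  0.04 -0.  ] F [ 0.5  0.1 -0.7] w 60.0 t 3.3667
```

>>> apply_moves([
  [[-0.03,0.4,-0.08,0,0,0],[0,0.4,0,0,0,0],[0,0.4,0,0,0,0],[0,0.3,0,0,0,0],[0,0.1,0,0,0,0],[0,0,0,0,0,0],[0,0,0,0,0,0]],
])

```text
clock: 3.95
eef_pos: [549.6, -196.9, 241.7]
tool_rot: [-1.565, -0.006, -0.457]
force: [-0.3, -0.5, 0.5]
width: 60.1
```

```bash
python3 go.py 549 -194 191 -0.457
```

```text
pos [ 549.6 -196.9  241.7] shift units [-0.05  1.27  0.05] turn units [-0.06 -0.    0.06] F [-0.3 -0.5  0.5] w 60.1 t 3.95
```

>>> apply_moves([
  [[-0.04,0.3,0.05,0,0,0],[0,0.3,0.02,0,0,0],[0,0.3,0.02,0,0,0],[0,0.2,0.01,0,0,0],[0,0.05,0,0,0,0],[0,0,0,0,0,0],[0,0,0,0,0,0]],
])

```text
clock: 4.53
eef_pos: [554.4, -194.9, 200.5]
tool_rot: [-1.564, -0.017, -0.458]
force: [0.8, 1.0, -0.1]
width: 59.7
```

```bash
python3 go.py 549 -194 191 -0.457; python3 - <<'E'
from h import *; from cell import eyes; import pickle
d={n:eyes.get_image(n) for n in("scene","top")}; pickle.dump(d,open("v2.pkl","wb"))
a=cv2.resize(d["scene"]["image"][100:260,140:260,::-1],(420,560)); b=cv2.resize(d["top"]["image"][140:280,370:500,::-1],(370,398))
o=np.zeros((560,795,3),np.uint8); o[:,:420]=a; o[:398,425:]=b
cv2.imwrite("pics/c2.png",np.clip(o*1.5,0,255).astype(np.uint8))
E
```

```text
pos [ 554.4 -194.9  200.5] shift units [-0.14  0.24 -0.04] turn units [-0.08 -0.01  0.2 ] F [ 0.8  1.  -0.1] w 59.7 t 4.5333
```

View pics/c2.png

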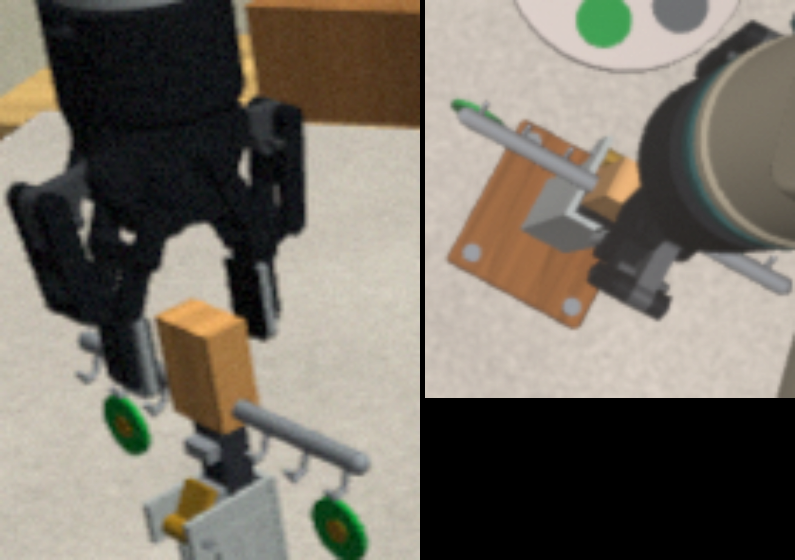

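The fingers straddle the block, with tips at about (180,210) and (216,195) in full scene pixels, and nothing is touching. A small correction down and across comes next, then I close.

>>> apply_moves([
  [[-0.1,0.15,-0.03,-0.08,0,0.2],[0,0.05,0,0,0,0],[0,0,0,0,0,0],[0,0,0,0,0,0]],
])

```text
clock: 4.97
eef_pos: [550.8, -194.6, 193.2]
tool_rot: [-1.571, -0.001, -0.458]
force: [-0.4, 0.1, 0.1]
width: 60.1
```

```bash
python3 go.py 549 -194 191 -0.457
```

```text
pos [ 550.8 -194.6  193.2] shift units [-0.05  0.05 -0.01] turn units [ 0.   -0.01  0.01] F [-0.4  0.1  0.1] w 60.1 t 4.9667
```

>>> apply_moves([
  [[-0.04,0.03,0,0,0,0],[0,0,0,0,0,0],[0,0,0,0,0,0],[0,0,0,0,0,0],[0,0,0,0,0,0],[0,0,0,0,0,0],[0,0,0,0,0,0],[0,0,0,0,0,0]],
], claw=5)

```text
clock: 5.63
eef_pos: [550.0, -194.2, 192.0]
tool_rot: [-1.57, -0.002, -0.461]
force: [1.6, -0.5, -0.7]
width: 21.1
```

```bash
python3 go.py 549 -194 291 -0.457
```

```text
pos [ 550.  -194.2  192. ] shift units [-0.02 -2.47 -0.01] turn units [-0.   -0.05  0.02] F [ 1.6 -0.5 -0.7] w 21.1 t 5.6333
```

The jaws hold the block at 21 mm opening. I lift in gentle steps, about 70 mm first.

>>> apply_moves([
  [[0,-0.2,0,0,0,0],[0,-0.3,0,0,0,0],[0,-0.3,0,0,0,0],[0,-0.3,0,0,0,0],[0,-0.3,0,0,0,0],[0,-0.2,0,0,0,0],[0,-0.1,0,0,0,0],[0,0,0,0,0,0]],
])

```text
clock: 6.3
eef_pos: [549.9, -194.3, 254.6]
tool_rot: [-1.575, 0.001, -0.462]
force: [0.5, -1.1, -3.1]
width: 21.4
```

```bash
python3 go.py 550 -194 292 -0.461
```

```text
pos [ 549.9 -194.3  254.6] shift units [-0.   -0.93  0.  ] turn units [ 0.05 -0.01 -0.01] F [ 0.5 -1.1 -3.1] w 21.4 t 6.3
```

>>> apply_moves([
  [[0,-0.2,0,0,0,0],[0,-0.2,0,0,0,0],[0,-0.2,0,0,0,0],[0,-0.15,0,0,0,0],[0,-0.05,0,0,0,0],[0,0,0,0,0,0],[0,0,0,0,0,0]],
])

```text
clock: 6.88
eef_pos: [549.9, -194.2, 286.3]
tool_rot: [-1.576, 0.001, -0.463]
force: [3.7, -2.5, -10.6]
width: 21.1
```

```bash
python3 go.py 550 -194 292 -0.461; python3 - <<'E'
from h import *; from cell import eyes; import pickle
d={n:eyes.get_image(n) for n in("scene","top")}; pickle.dump(d,open("v3.pkl","wb"))
a=cv2.resize(d["scene"]["image"][130:330,130:280,::-1],(420,560),interpolation=cv2.INTER_CUBIC); b=cv2.resize(d["top"]["image"][140:280,370:500,::-1],(364,392),interpolation=cv2.INTER_CUBIC)
o=np.zeros((560,795,3),np.uint8); o[:,:420]=a; o[:392,425:789]=b
cv2.imwrite("pics/c3.png",np.clip(o*1.5,0,255).astype(np.uint8))
E
```

```text
pos [ 549.9 -194.2  286.3] shift units [ 0.   -0.14  0.01] turn units [ 0.06 -0.02 -0.02] F [  3.7  -2.5 -10.6] w 21.1 t 6.8833
```

View pics/c3.png

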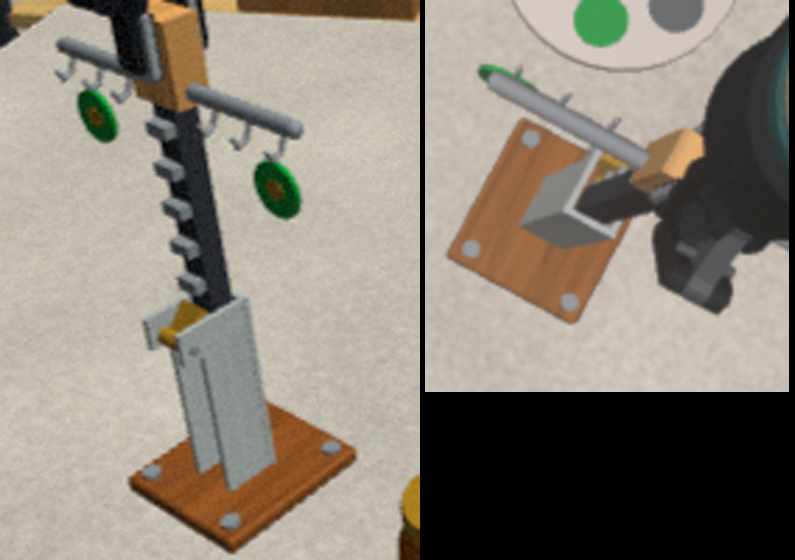

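The picture shows the column raised and the bar clear of the table, with five teeth above the pawl. Before the lift one tooth showed, so four have passed. I check the height by triangulating the near bar end, at scene (236,176) and top (395,169).

```bash
python3 - <<'E'
from h import *; import pickle
d=pickle.load(open("v3.pkl","rb"))
X=tri(d,[(236.1,176.4)],[(395,169.3)]); print(X,"bar q",X[0,2]-168)
# channel top / tooth positions on column axis: rows along axis at heights
for z in (140,150,160,170,180,190,200,210,220,235,250,270): print(z,proj(d["scene"],[549,-194,z]).round(1), end=";")
E
```

```text
[[ 591.90407646 -107.68220253  277.98697649]] bar q 109.98697649367676
140 [[204.9 236.3]];150 [[204.  231.3]];160 [[203.  226.2]];170 [[202.  221.1]];180 [[201.  215.8]];190 [[200.  210.5]];200 [[199.  205.1]];210 [[198.  199.7]];220 [[196.9 194.1]];235 [[195.3 185.7]];250 [[193.7 177. ]];270 [[191.4 165.1]];
```

Both measures agree on q≈110–111 mm, between the fourth click at 104 and the fifth at 129. I add about 5 mm to sit mid-band, then release and retreat straight up.

>>> apply_moves([
  [[0,-0.1,0,0,0,0],[0,-0.03,0,0,0,0],[0,0,0,0,0,0],[0,0,0,0,0,0]],
])

```text
clock: 7.32
eef_pos: [549.9, -194.2, 290.8]
tool_rot: [-1.577, 0.002, -0.463]
force: [2.3, -2.1, -9.3]
width: 21.0
```

>>> apply_moves([
  [[0,0,0,0,0,0],[0,0,0,0,0,0],[0,0,0,0,0,0],[0,0,0,0,0,0],[0,0,0,0,0,0],[0,0,0,0,0,0]],
], claw=60)

```text
clock: 7.82
eef_pos: [548.5, -193.7, 295.0]
tool_rot: [-1.576, 0.003, -0.459]
force: [-0.8, -0.9, -0.3]
width: 60.0
```

>>> apply_moves([
  [[0,-0.3,0,0,0,0],[0,-0.5,0,0,0,0],[0,-0.5,0,0,0,0],[0,-0.5,0,0,0,0],[0,-0.5,0,0,0,0],[0,-0.2,0,0,0,0],[0,0,0,0,0,0],[0,0,0,0,0,0]],
])

```text
clock: 8.48
eef_pos: [547.4, -192.8, 398.9]
tool_rot: [-1.576, 0.007, -0.459]
force: [-0.4, -0.3, 0.1]
width: 60.1
```

```bash
python3 go.py 550 -194 400 -0.461; python3 - <<'E'
from h import *; from cell import eyes; import pickle
d={n:eyes.get_image(n) for n in("scene","top")}; pickle.dump(d,open("v4.pkl","wb"))
a=cv2.resize(d["scene"]["image"][130:330,130:280,::-1],(420,560),interpolation=cv2.INTER_CUBIC); b=cv2.resize(d["top"]["image"][140:280,370:500,::-1],(364,392),interpolation=cv2.INTER_CUBIC)
o=np.zeros((560,795,3),np.uint8); o[:,:420]=a; o[:392,425:789]=b; o[400:560,425:795]=cv2.resize(d["scene"]["image"][190:328,280:600,::-1],(370,160))
cv2.imwrite("pics/c4.png",np.clip(o*1.5,0,255).astype(np.uint8))
E
```

```text
pos [ 547.4 -192.8  398.9] shift units [ 0.07 -0.03  0.  ] turn units [ 0.06  0.03 -0.08] F [-0.4 -0.3  0.1] w 60.1 t 8.4833
```

View pics/c4.png

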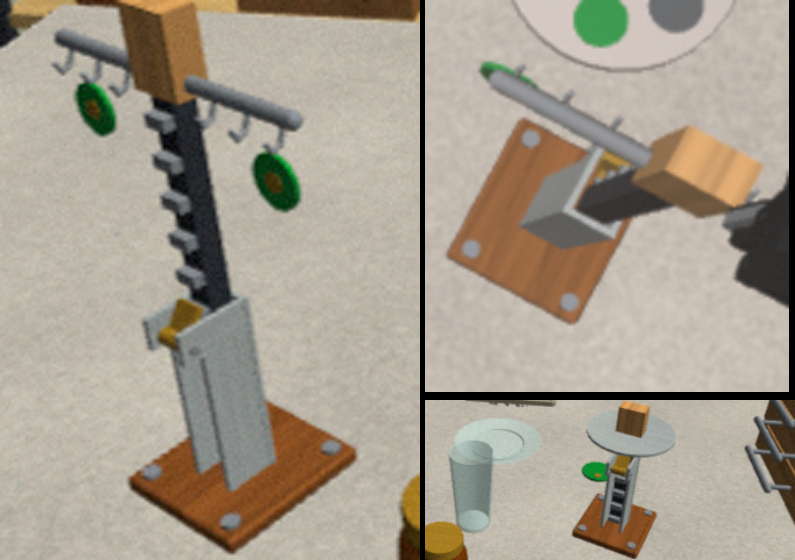

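The gripper is clear of the block. The column stands with five teeth above the pawl, counting the one that showed at the start. The glass is upright and the dish stand is unchanged. Last, I measure the final height from the bar end, at scene (235.7,173) and top (395,168.8), and from the block's top face.

```bash
python3 - <<'E'
from h import *; import pickle
d=pickle.load(open("v4.pkl","rb")); d0=pickle.load(open("v0.pkl","rb"))
X=tri(d,[(235.7,172.8)],[(395,168.8)]); print(X,"bar q",X[0,2]-168)
c=lambda x,y:(370+(x-425)/2.8,140+y/2.8)
m=np.mean([c(688,127),c(762,167),c(735,215),c(657,175)],0); 
# height of top face from known axis (stand is fixed): best z along vertical axis
zs=np.arange(300,350,.5); e=[np.linalg.norm(proj(d["top"],[548.9,-193.7,z])[0]-m) for z in zs]; print("top z",zs[np.argmin(e)],min(e))
for n,r in (("scene",(slice(180,325),slice(400,500))),("top",(slice(200,290),slice(130,240))),("scene",(slice(220,305),slice(295,345)))):
    print(np.abs(d[n]["image"][r].astype(int)-d0[n]["image"][r]).mean())
E
```

```text
[[ 591.66909499 -107.18823662  283.40449617]] bar q 115.40449616791079
top z 322.0 0.9817805451164419
2.442804597701149
4.568451178451179
2.344627450980392
```

```bash
python3 -c "
from cell import finish_job,readout
print(readout.read_state()['force']); print(finish_job())"
```

```text
[-0.24849036  0.11945298 -0.56970554]
the job is handed in; nothing more can be done
None
```

I pulled the bar stand's column up to the fourth notch, let go and backed off upward. The job is handed in; it gave no verdict.

- **Lift:** the column started at about 16 mm, before the first click. I gripped the block across its thin side and raised it about 99 mm.
- **Final height:** the bar end puts the column at 115 mm and the block's top face at 112 mm. Both are between the fourth click (104) and the fifth (129), though they differ by about 3 mm.
- **Tooth count:** five teeth show above the pawl, against one before the lift, so four teeth have passed.
- **Other objects:** the glass is upright. The dish stand looks the same before and after.
- **Limits:** the arm was clear of everything at hand-in, about 8.6 s on the clock. The highest force I read during the lift was about 12 N.

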